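Pin the swing arm of a sine-plate fixture

TASK

Lock the swing arm of the inclined sine-plate fixture in its middle position: by its black handle, swing the arm until the hole in it lies over the middle one of the three holes in the inclined plate; then take the lock pin out of its stand and push it through the arm and that hole, until its collar sits flat on the arm. Let go of the pin and leave it there. A light bar stands over the holes, so come in tilted, and do not disturb the ring gauge, the screwdriver or the roll of tape.

Things in the scene. Friction and masses are not known exactly. Their poses are not given: they have to be found in the camera images.
- sine_fixture: Fixed fixture: steel slab 195 by 220 mm on the worktop carrying, on rollers, a steel plate (190 mm up the slope, 200 mm wide, 12 mm thick) tilted 28 degrees, low edge to the robot. Origin under the middle of the slab, x level and up-slope, y level along the plate, z up.
- middle_hole (a point): Mouth of the middle hole in the inclined plate, 88 mm above the worktop. Axes: x up the slope, y level, z square out of the plate, leaning 28 degrees from vertical to the robot's side. The hole is 14 mm wide and goes through, with open space beneath. Two like holes lie 41 mm to either side, all on a circle of 65 mm radius about the arm's pivot.
- light_bar (a point): Centre of the underside of a black light bar, 222 mm long (level, along the plate), 30 mm deep, 22 mm high; this point is 291 mm above the worktop, and the bar's front edge is 6 mm in front of the middle hole, seen from above. Posts at the back corners carry its ends. Axes as the fixture's.
- swing_arm (a joint): Angle of the aluminium swing arm (rad), -1.05 to 1.05: 0 with its hole over the middle hole, +-0.65 over the side holes; positive is anticlockwise seen from above the plate, handle to the fixture's -y side. Starts at 0.35 to 0.95. It stays where left (0.15 N m friction, 1.3 N at the handle); the pin's tapered nose can draw it the last 2 mm into line.
- swing_hole (a point): Mouth, on the arm's upper face, of the 14 mm hole through the swing arm (40 mm wide, 10 mm thick, 1 mm above the plate, pivot 65 mm up the slope from the middle hole, held by a round hub). Turns with the arm: x from the hole to the pivot, z square to the plate and out of it.
- swing_handle (a point): Middle of the gripping part of the arm's black round handle, 16 mm in diameter, which stands 53 mm out of the arm near its lower end, square to the plate, 118 mm from the pivot and 53 mm from the arm's hole; its top is 21 mm above this point, the arm's face 32 mm below it. Axes as for the arm's hole.
- lock_pin: Steel lock pin, 101 mm long, 0.12 kg; origin at the end of its nose, z along it from nose to grip. Same thing as the next two.
- pin_grip (a point): Gripping point of the lock pin: middle of its dark round grip (20 mm in diameter, 50 mm long), on its axis, 78 mm from the nose end. Axes as the pin's: z from nose to grip. It starts upright in its stand.
- pin_tip (a point): Nose end of the lock pin, on its axis. The round shank is 12 mm in diameter and 45 mm long, the first 6 mm tapered down to 5 mm; then comes a collar 28 mm in diameter and 6 mm thick, then the grip.
- pin_stand: Fixed dark steel block, 56 by 56 mm, 50 mm high, with an upright 14 mm hole right through its middle in which the pin stands, collar on its top. Origin at the middle of its underside. It stands to the left or to the right of the fixture.
- ring_mid (a point): Bystander: black ring gauge lying flat, 65 mm across, 20 mm high; its centre.
- driver_mid (a point): Bystander: screwdriver with a yellow handle, 136 mm long, 20 mm wide, lying behind and left of the fixture; its centre.
- tape_mid (a point): Bystander: roll of tape lying flat, 102 mm across, 24 mm high; its centre.

How it is judged:
By the outcome, as a careful person would: the job done as asked, in the order asked, and still so for the second after the job is handed in, with the robot touching nothing.
It also fails if it takes over 64 s, if anything falls off the work surface, if the arm or the gripper's body presses on something with over 40 N, if the wrist force passes 120 N, or if a joint passes its speed limit or range.

ROBOT

A 6-joint arm with a two-finger parallel gripper is mounted at the origin on a cart in front of the work surface, level with it; the furniture and walls round the work are solid. World frame = base frame: x ahead of the robot, y to its left, z up, the work surface at z = 0. Lengths are in mm, angles in degrees, forces in N, time in s.
With the tool pointing down it reaches from about 250 to 725 mm from the base axis. Payload 4 kg.
Tool frame: the origin (TCP) lies at the very end of the fingers, on their centre line; the grasp point (between the pads) lies 19 mm behind it; z points along the fingers, y is the direction in which the jaws open and shut (so a half turn about z gives the same grasp; the last joint's range is limited). The gripper opens to 85 mm and grips with 20 to 120 N. Pads are 22 mm wide; open, the fingers measure 114 mm over their backs; the gripper's body (76 mm by 85 mm) begins 54 mm behind the grasp point. The pads swing forward as they close: fully open they stand 13 mm farther back than shut.
Start: joints at [-69.328, 13.785, 0.286, 76.501, 0, 90], TCP at [176.51, -467.808, 231.306] pointing down, gripper open.
Joint ranges: [-155.79, 155.79], [-60.16, 107.12], [-62.33, 73.08], [-114, 123.19], [-81.49, 82.49], [-180, 180]. Speed limits (degrees/s): [159.86, 159.86, 180, 180, 180, 180].

INTERFACE

Orientations are given as a 3x3 rotation matrix whose columns are the frame's x, y, z axes.
In Python, from station import read_state, capture, hand_in, spot_in, mark_of gives the robot as it stands.
- The arm moves only by the shell command python3 -m creep 'ROWS' [FORCE]. ROWS is JSON, a list of rows, each a list of 7 numbers: the shift along the tool's x, y, z in m, then the turn, a rotation vector about the tool's x, y, z in rad, then the opening, from 0 (shut) to 1 (fully open). In form: [[x, y, z, ax, ay, az, fingers], ...]. A call has 1 to 8 rows; each row is the pose to reach, as a shift and turn from the pose commanded when the call began, along the tool's axes at that moment; what a row does not reach only later rows make up. A row lasts 1/10 s, in which the tool goes at most 50 mm and 8.59 degrees, less where a joint would pass 70% of its speed; a pose out of reach is approached as far as the arm can. A call with a gripper value outside its range is refused whole. The fingers move at their own pace and stop on an object; FORCE is the grip in N (left out, the last holds). Time passes only in rows, so rows that repeat a pose let the fingers close. It gives the time, the measured TCP pose, the force and the opening at its end, in the units of the state.
- read_state(): the state, without advancing time (a new reading comes with each control period).
- capture(name): name is "side" or "top"; returns a dict with "pixels" (400x640x3 uint8, blue, green, red), "fx", "fy", "cx", "cy" (pixels), "xyz" and "rotation" of the camera in the world. Camera axes: x right, y down, z forward; pixel columns grow to the right and rows downward; lengths in mm; the calibration is good to about 2 mm. A picture is of the moment at which its call begins. There is no depth.
- hand_in(): hands the job in, once; it reports no verdict.
Trained networks look in the newest picture that a camera, given by its name, has taken for a name from the list of things; names that differ only in an ending like _2 or _b are one class to them, and where a whole thing is asked for, a point or a joint stands for the part that bears it (a point fixed in the world has none). Each returns a list of dicts, best first, with "conf" (0 to 1); they miss things now and then, are a little off and sometimes report something else, mostly with a low value. They report only what shows in the picture. A call takes as long as a camera call.
- spot_in(camera, label): "centre" ([column, row] in pixels, amid what is visible of it).
- mark_of(camera, label): "centre" ([column, row] in pixels: a listed point, or the origin of a listed thing).
The state is a dict: "time_s": time; "q": joint angles; "qvel": joint speeds; "effort": joint torques, N m; "tool_pos": TCP position; "orientation": TCP orientation; "ft_force": force on the tool from outside, world axes, zero at the start; "wrist_torque": the same for the moment, N m; "width": opening from 0.0 (shut) to 1.0 (fully open).
Only numpy, scipy, OpenCV 4.12 (cv2) and the standard library are available. Lean on these libraries where they do the work, as an engineer would, in place of code of your own. Each camera call takes 0.05 s, during which the arm holds its last target.

## Working session

There is one attempt and no reset: what is moved stays moved. The work goes in short steps, Python scripts to look and compute and a shell command to move; the robot and the scene stay as the last step left them, time stands still between calls to the robot, and variables do not carry over. Pictures are saved under pics/ and viewed, and the job is handed in when it is done.

```bash
ls; mkdir -p pics
python3 - <<'E'
from station import *
import cv2,json
s=read_state();print(s)
for c in("side","top"):
    d=capture(c);cv2.imwrite(f"pics/{c}0.png",d["pixels"])
    print(c,d["fx"],d["fy"],d["cx"],d["cy"],d["xyz"],d["rotation"])
    for n in["middle_hole","light_bar","swing_hole","swing_handle","pin_grip","pin_tip","pin_stand","ring_mid","driver_mid","tape_mid","sine_fixture","lock_pin"]:
        try:print(n,[(x["centre"],round(x["conf"],2)) for x in mark_of(c,n)[:2]])
        except Exception as e:print(n,e)
E
```

```text
pics
{'time_s': 0.0, 'q': array([-6.93272440e+01,  1.38293947e+01,  2.13585726e-01,  7.65016178e+01,
       -3.16621268e-04,  8.99990252e+01]), 'qvel': array([-0.03932753,  0.0163932 ,  0.0395887 ,  0.01007015,  0.09060914,
       -0.0298348 ]), 'effort': array([ 4.18693689e-04, -3.72320616e+01,  2.52407581e+01,  1.70367962e-02,
       -1.27371317e-05, -4.14665262e-07]), 'tool_pos': array([ 176.29020509, -467.21498926,  230.43654253]), 'orientation': array([[ 9.35605991e-01,  3.53045180e-01, -7.28698828e-04],
       [ 3.53045932e-01, -9.35604030e-01,  1.91556888e-03],
       [-5.49120147e-06, -2.04948187e-03, -9.99997900e-01]]), 'ft_force': array([0.44702141, 0.39589137, 0.18523812]), 'wrist_torque': array([-0.02037807,  0.00660396, -0.02928135]), 'width': 1.0017243989522513}
side 485.935887310468 485.935887310468 317.916850686857 197.85808436569422 [  530.55265612 -1390.05196795   721.62955557] [[ 0.99965633  0.00793115  0.02498634]
 [-0.02047487 -0.35899794  0.93311374]
 [ 0.01637071 -0.93330465 -0.35871217]]
middle_hole [([324.9, 232.8], 0.59), ([362.9, 290.4], 0.56)]
light_bar [(
[... 273 characters left out ...]
pe_mid [([362.1, 292.0], 0.97)]
sine_fixture [([321.1, 262.0], 0.82)]
lock_pin []
top 395.1549350091245 395.1549350091245 318.0023852027134 193.90340253364533 [ 386.74782111   -5.13094779 1488.92340157] [[-0.00428763 -0.99140147  0.13078509]
 [-0.99989272  0.00608214  0.0133247 ]
 [-0.01400558 -0.13071392 -0.9913212 ]]
middle_hole [([337.9, 194.3], 0.63)]
light_bar [([338.8, 181.2], 0.72)]
swing_hole [([342.5, 189.1], 0.67)]
swing_handle [([413.4, 219.8], 0.57)]
pin_grip [([425.7, 219.6], 0.38)]
pin_tip []
pin_stand [([414.6, 220.2], 0.58)]
ring_mid [([240.3, 200.1], 0.73)]
driver_mid [([248.9, 176.4], 0.56)]
tape_mid []
sine_fixture [([337.8, 196.6], 0.64)]
lock_pin [([415.1, 221.3], 0.43)]
```

View pics/side0.png

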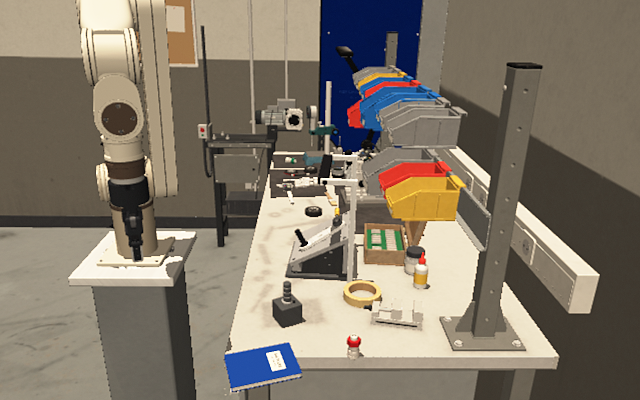

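View pics/top0.png

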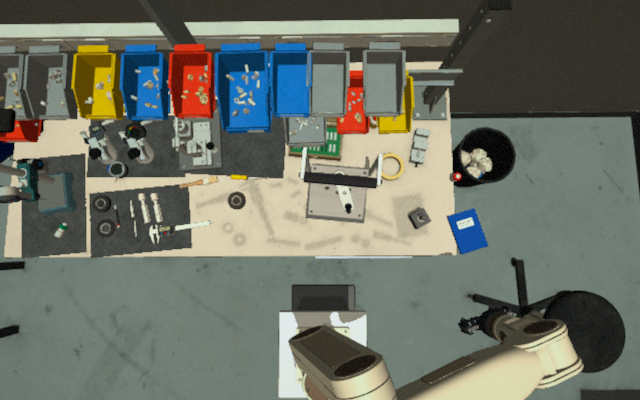

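Run:
```python
import cv2
a=cv2.imread('pics/side0.png')[140:350,220:420];cv2.imwrite('pics/side0z.png',cv2.resize(a,None,fx=3,fy=2.85,interpolation=cv2.INTER_CUBIC)[:600])
a=cv2.imread('pics/top0.png')[130:260,220:460];cv2.imwrite('pics/top0z.png',cv2.resize(a,None,fx=3.3,fy=3.3,interpolation=cv2.INTER_CUBIC))
```

```text
(no output)
```

View pics/side0z.png

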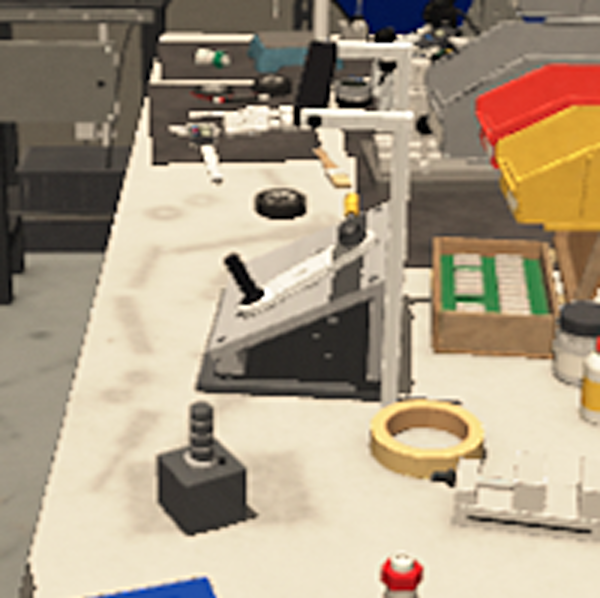

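View pics/top0z.png

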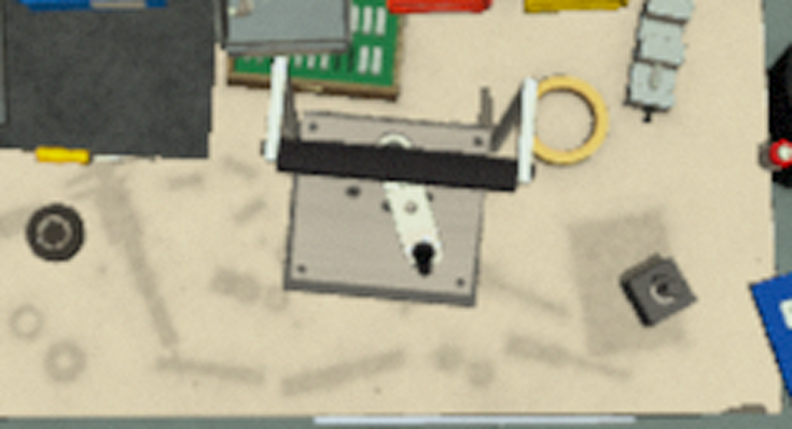

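The side picture shows the pin in its stand, near (288,300), which puts it to the right (-y) of the fixture. The handle is tilted to the right at (299,235). The top picture has the arm hole at about (344,193), the handle top at about (348,206) and the stand at about (419,218). The fixture is yawed by roughly -4°. Next I'll zoom in to fit its pose.

Run:
```python
import cv2
def z(f,o,x0,y0,w,h,k):
    a=cv2.imread(f)[y0:y0+h,x0:x0+w];b=cv2.resize(a,None,fx=k,fy=k,interpolation=cv2.INTER_CUBIC)
    for i in range(0,w,10):cv2.putText(b,str(x0+i),(i*k,10),0,.35,(0,0,255));cv2.line(b,(i*k,0),(i*k,5),(0,0,255))
    for i in range(0,h,10):cv2.putText(b,str(y0+i),(0,i*k+5),0,.35,(255,0,0))
    cv2.imwrite(o,b)
z('pics/top0.png','pics/t1.png',298,155,80,70,8)
z('pics/side0.png','pics/s1.png',280,160,80,120,5)
z('pics/top0.png','pics/t2.png',400,195,40,40,12)
z('pics/side0.png','pics/s2.png',262,270,50,60,10)
```

```text
(no output)
```

View pics/t1.png

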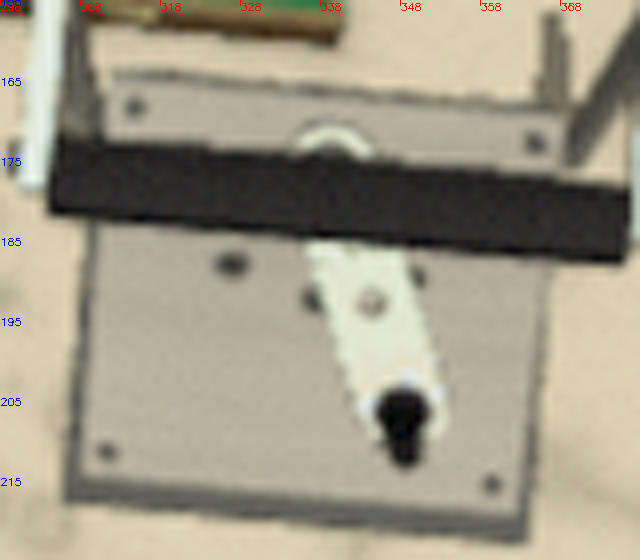

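View pics/s1.png

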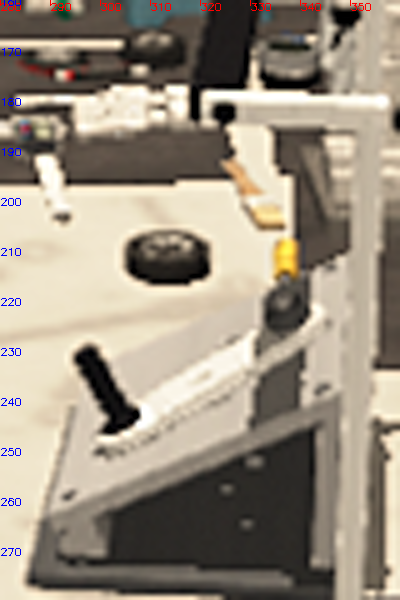

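View pics/t2.png

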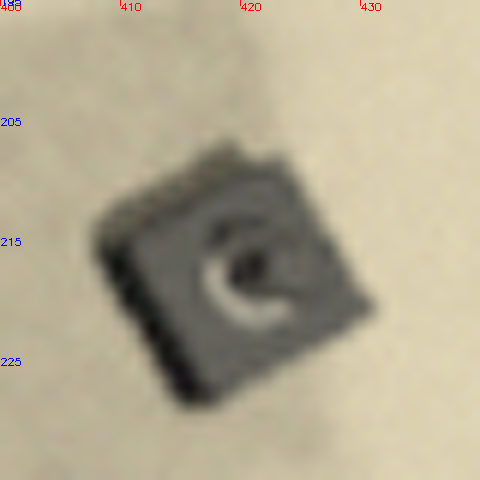

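View pics/s2.png

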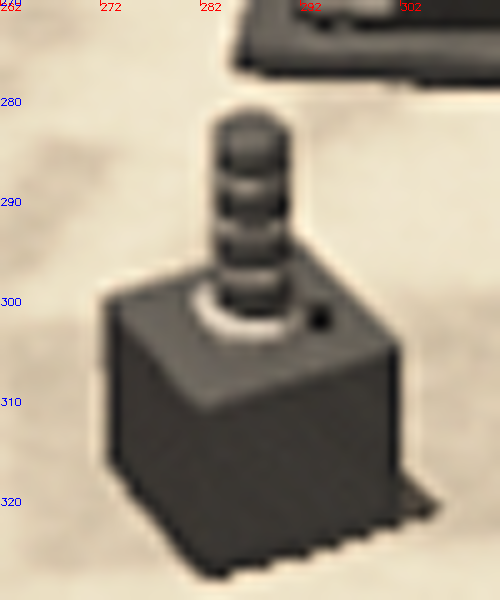

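```bash
cat > h.py <<'E'
import numpy as np
from scipy.optimize import least_squares
from scipy.spatial.transform import Rotation as R
C={'side':(485.935887310468,317.916850686857,197.85808436569422,np.array([530.55265612,-1390.05196795,721.62955557]),np.array([[0.99965633,0.00793115,0.02498634],[-0.02047487,-0.35899794,0.93311374],[0.01637071,-0.93330465,-0.35871217]])),
'top':(395.1549350091245,318.0023852027134,193.90340253364533,np.array([386.74782111,-5.13094779,1488.92340157]),np.array([[-0.00428763,-0.99140147,0.13078509],[-0.99989272,0.00608214,0.0133247],[-0.01400558,-0.13071392,-0.9913212]]))}
def proj(c,p):
    f,cx,cy,t,Rm=C[c];v=Rm.T@(np.asarray(p,float)-t);return np.array([cx+f*v[0]/v[2],cy+f*v[1]/v[2]])
def ray(c,px):
    f,cx,cy,t,Rm=C[c];return t,Rm@np.array([(px[0]-cx)/f,(px[1]-cy)/f,1])
def atz(c,px,z):
    t,d=ray(c,px);return t+d*(z-t[2])/d[2]
def rz(a):return R.from_euler('z',a).as_matrix()
A=np.radians(28)
S=np.column_stack([[np.cos(A),0,np.sin(A)],[0,1,0],[-np.sin(A),0,np.cos(A)]])
def frame(mx,my,yaw): return np.array([mx,my,88.]),rz(yaw)@S
def plate(F,u,v,w): return F[0]+F[1]@np.array([u,v,w])
def armpt(F,th,r,w): # r from pivot, along arm downwards
    d=rz(th)@np.array([-r,0,0]);return plate(F,65+d[0],d[1],w)
E
cat > fit.py <<'E'
from h import *
t=lambda x,y:np.array([298+(x+.5)/8-.5,155+(y+.5)/8-.5])
s=lambda x,y:np.array([280+(x+.5)/5-.5,160+(y+.5)/5-.5])
def res(p,full=False):
    mx,my,yaw,th,a=p;F=frame(mx,my,yaw);B=lambda y,z,x=-6:np.array([mx,my,0])+rz(yaw)@np.array([x,y,z])
    o=[('lhole','top',t(232,264),plate(F,65-65*np.cos(.65),41*65*np.sin(.65)/41,0)),
    ('ahole','top',t(372,302),armpt(F,th,65,11)),('htop','top',t(402,410),armpt(F,th,118,64)),
    ('barL','top',t(50,212),B(111,291)),('barR','top',t(625,263),B(-111,291)),
    ('LL','top',t(68,487),plate(F,-a,100,0)),('LR','top',t(520,515),plate(F,-a,-100,0)),
    ('UL','top',t(115,72),plate(F,190-a,100,0)),('UR','top',t(565,107),plate(F,190-a,-100,0)),
    ('htopS','side',s(88,352),armpt(F,th,118,64)),('hbotS','side',s(125,424),armpt(F,th,118,13)),
    ('LRs','side',s(50,520),plate(F,-a,-100,0)),('URs','side',s(338,393),plate(F,190-a,-100,0))]
    if full:
        for n,c,q,P in o:print(n,np.round(proj(c,P)-q,2),np.round(P,1))
    return np.concatenate([proj(c,P)-q for n,c,q,P in o])
r=least_squares(res,[480,-60,-.08,.4,90],loss='soft_l1');print(r.x,np.degrees(r.x[2:4]));res(r.x,True)
t2=lambda x,y:np.array([400+(x+.5)/12-.5,195+(y+.5)/12-.5]);s2=lambda x,y:np.array([262+(x+.5)/10-.5,270+(y+.5)/10-.5])
def rs(p,full=False):
    x,y,w=p;c=lambda a,b:np.array([x,y,50])+rz(w)@np.array([a*28,b*28,0])
    cs=[c(1,1),c(1,-1),c(-1,-1),c(-1,1)]
    o=[('top',q,cs[i]) for i,q in enumerate([t2(130,240),t2(285,158),t2(375,307),t2(210,400)])]
    o+=[('side',q,cs[i]) for i,q in zip([0,1,2,3],[s2(300,240),s2(400,343),s2(205,408),s2(105,298)])]
    o+=[('top',t2(248,266),np.array([x,y,106])),('side',s2(250,122),np.array([x,y,106]))]
    if full:
        for k in o:print(k[0],np.round(proj(k[0],k[2])-k[1],2))
    return np.concatenate([proj(k[0],k[2])-k[1] for k in o])
for w0 in(.4,-.4):
    r=least_squares(rs,[430,-280,w0],loss='soft_l1');print(r.x,r.cost)
rs(r.x,True)
E
python3 fit.py
```

```text
[ 5.79990182e+02 -5.60781726e+01 -9.34692248e-02  3.64349563e-01
  9.85469636e+01] [-5.3553921 20.8756922]
lhole [ 0.27 -0.54] [595.3 -18.   94.2]
ahole [ 0.03 -0.36] [576.4 -79.   99.7]
htop [0.48 5.24] [506.4 -91.4 123.3]
barL [-0.19  0.16] [584.4  55.  291. ]
barR [ 0.16 -0.  ] [ 563.7 -166.   291. ]
LL [ 1.87 -1.22] [502.7  51.6  41.7]
LR [-0.21  0.08] [ 484.  -147.5   41.7]
UL [-0.58  0.99] [669.7  35.9 130.9]
UR [0.24 1.46] [ 651.1 -163.2  130.9]
htopS [ 0.08 -0.77] [506.4 -91.4 123.3]
hbotS [ 0.69 -0.98] [530.2 -93.6  78.2]
LRs [-0.48 -0.55] [ 484.  -147.5   41.7]
URs [ 1.33 -0.38] [ 651.1 -163.2  130.9]
[ 486.23801738 -357.67098062    0.50168656] 5.3182996000733835
[ 485.8435975  -356.07332337   -2.01587587] 172.86212055769212
top [19.88 -0.17]
top [ 0.85 20.64]
top [-20.89   1.63]
top [ -0.99 -20.03]
side [ 0.25 15.93]
side [-30.09  -0.05]
side [  0.24 -17.68]
side [29.98 -1.41]
top [3.76 0.23]
side [ 0.21 -0.61]
```

```bash
sed -i 's/t(402,410)/t(404,450)/; s/for w0 in(.4,-.4)/for w0 in(-.4,.4)/' fit.py; python3 fit.py
```

```text
[ 5.79618334e+02 -5.61270077e+01 -9.36173417e-02  3.66169741e-01
  9.81783287e+01] [-5.36387857 20.97998072]
lhole [ 0.29 -0.44] [594.9 -18.1  94.2]
ahole [ 0.08 -0.26] [576.1 -79.2  99.7]
htop [0.3  0.34] [506.  -91.7 123.3]
barL [-0.18  0.27] [584.   54.9 291. ]
barR [0.18 0.12] [ 563.3 -166.1  291. ]
LL [ 1.89 -1.22] [502.7  51.5  41.9]
LR [-0.19  0.09] [ 484.  -147.6   41.9]
UL [-0.56  0.99] [669.7  35.9 131.1]
UR [0.27 1.47] [ 651.  -163.3  131.1]
htopS [-0.04 -0.75] [506.  -91.7 123.3]
hbotS [ 0.58 -0.95] [529.9 -93.9  78.3]
LRs [-0.5  -0.59] [ 484.  -147.6   41.9]
URs [ 1.32 -0.43] [ 651.  -163.3  131.1]
[ 485.8435975  -356.07332337   -2.01587587] 172.86212055769212
[ 486.23801738 -357.67098062    0.50168656] 5.3182996000733835
top [-0.46  0.42]
top [-0.12 -0.2 ]
top [0.37 0.82]
top [0.81 0.59]
side [ 0.43 -0.65]
side [ 0.82 -0.1 ]
side [-0.24 -0.34]
side [-0.08 -0.67]
top [4.21 0.11]
side [ 0.35 -0.27]
```

```bash
cat >> h.py <<'E'
FX=(579.6,-56.1,-.0936); TH=.366; PIN=np.array([486.2,-357.6])
def tilt(): # tool R square to plate, jaws along fixture y
    F=frame(*FX)[1]; z=-F[:,2]; y=-F[:,1]; return np.column_stack([np.cross(y,z),y,z])
def down(y):
    y=np.array([*y,0.]);y/=np.linalg.norm(y);z=np.array([0,0,-1.]);return np.column_stack([np.cross(y,z),y,z])
def go(grasp,Rt,off=19):
    from station import read_state
    s=read_state();p=s['tool_pos'];O=s['orientation'];T=np.asarray(grasp)+off*Rt[:,2]
    print('t',s['time_s'],'TCP',np.round(p,1),'->',np.round(T,1),'ft',np.round(s['ft_force'],1),'w',round(s['width'],3),'q',np.round(s['q']))
    print('shift m',np.round(O.T@(T-p)/1000,4),'rot',np.round(R.from_matrix(O.T@Rt).as_rotvec(),4))
E
python3 - <<'E'
from h import *
F=frame(*FX)
print(armpt(F,TH,118,43),armpt(F,TH,118,43+100))
go(armpt(F,TH,118,43+100),tilt())
E
```

```text
[515.8332598  -92.52983031 104.75394214] [469.0916045  -88.14198998 193.04870143]
t 1.3 TCP [ 176.5 -467.8  231.3] -> [478.  -89.  176.3] ft [ 0.  -0.1 -0.7] w 1.003 q [-69.  14.   0.  76.  -0.  90.]
shift m [ 0.4158 -0.248   0.055 ] rot [-0.111   0.4802  0.4452]
```

```bash
python3 -m creep '[[0.03,-0.02,0,-0.01,0.04,0.04,1],[0.07,-0.04,0.01,-0.03,0.1,0.1,1],[0.11,-0.06,0.01,-0.04,0.16,0.15,1],[0.15,-0.085,0.015,-0.05,0.22,0.2,1],[0.19,-0.11,0.02,-0.06,0.28,0.26,1],[0.23,-0.135,0.02,-0.07,0.34,0.31,1],[0.27,-0.16,0.03,-0.08,0.4,0.36,1],[0.31,-0.185,0.035,-0.1,0.44,0.4,1]]' 40
python3 - <<'E'
from h import *
go(armpt(frame(*FX),TH,118,43+100),tilt())
E
```

```text
time_s: 2.1
tool_pos: [401.4, -184.1, 196.1]
orientation: [[0.899, -0.052, 0.434], [-0.043, -0.999, -0.03], [0.435, 0.008, -0.9]]
ft_force: [1.4, 0.2, -0.8]
width: 0.998
t 2.1 TCP [ 401.4 -184.1  196.1] -> [478.  -89.  176.3] ft [ 1.4  0.2 -0.8] w 0.998 q [-33.  -8. -35.  41.  12. 152.]
shift m [ 0.0561 -0.0991  0.0482] rot [-0.0118  0.0381  0.0409]
```

```bash
python3 -m creep '[[0,0,0,0,0,-0.12,1],[0,0,0,0,0,-0.26,1],[0,0,0,0,0,-0.41,1],[0,0,0,0,0,-0.56,1],[0,0,0,0,0,-0.71,1],[0,0,0,0,0,-0.86,1],[0,0,0,0,0,-1.01,1],[0,0,0,0,0,-1.14,1]]' | tail -5; python3 -m creep '[[0,0,0,0,0,-0.14,1],[0,0,0,0,0,-0.29,1],[0,0,0,0,0,-0.44,1],[0,0,0,0,0,-0.59,1],[0,0,0,0,0,-0.74,1],[0,0,0,0,0,-0.88,1],[0,0,0,0,0,-1.02,1],[0,0,0,0,0,-1.1,1]]' | tail -5
sed -i 's/y=-F\[:,1\]/y=F[:,1]/' h.py
python3 - <<'E'
from h import *
go(armpt(frame(*FX),TH,118,43+100),tilt())
E
```

```text
time_s: 2.9
tool_pos: [401.1, -185.2, 196.4]
orientation: [[0.415, 0.8, 0.432], [0.894, -0.448, -0.029], [0.171, 0.398, -0.901]]
ft_force: [-0.7, 0.8, -0.2]
width: 0.998
time_s: 3.7
tool_pos: [401.1, -185.2, 196.4]
orientation: [[-0.524, 0.734, 0.432], [0.805, 0.592, -0.029], [-0.277, 0.333, -0.901]]
ft_force: [0.3, -0.8, 0.3]
width: 1.002
t 3.7 TCP [ 401.1 -185.2  196.4] -> [478.  -89.  176.3] ft [ 0.3 -0.8  0.3] w 1.002 q [-33.  -8. -34.  41.  12.  23.]
shift m [0.0428 0.1067 0.0486] rot [-0.0063 -0.0432 -0.8526]
```

```bash
python3 -m creep '[[0.005,0.01,0.005,0,0,-0.12,0.7],[0.01,0.025,0.01,0,-0.01,-0.26,0.7],[0.016,0.042,0.018,0,-0.02,-0.41,0.7],[0.022,0.06,0.026,0,-0.03,-0.56,0.7],[0.03,0.078,0.034,0,-0.04,-0.71,0.7],[0.037,0.094,0.042,-0.005,-0.042,-0.82,0.7],[0.0428,0.1067,0.0486,-0.0063,-0.0432,-0.8526,0.7],[0.0428,0.1067,0.0486,-0.0063,-0.0432,-0.8526,0.7]]' | tail -5
python3 - <<'E'
from h import *
import cv2
from station import *
go(armpt(frame(*FX),TH,118,43),tilt())
for c in('side','top'):cv2.imwrite(f'pics/{c}1.png',capture(c)['pixels'])
def z(f,o,x0,y0,w,h,k):
    a=cv2.imread(f)[y0:y0+h,x0:x0+w];cv2.imwrite(o,cv2.resize(a,None,fx=k,fy=k,interpolation=cv2.INTER_CUBIC))
z('pics/side1.png','pics/s3.png',230,120,150,160,3.7)
z('pics/top1.png','pics/t3.png',270,140,140,100,5)
E
```

```text
time_s: 4.5
tool_pos: [478.9, -88.0, 176.1]
orientation: [[-0.879, 0.095, 0.467], [0.084, 0.996, -0.042], [-0.469, 0.002, -0.883]]
ft_force: [-0.7, -0.9, -0.1]
width: 0.701
t 4.5 TCP [478.9 -88.  176.1] -> [524.7 -93.4  88. ] ft [-0.7 -0.9 -0.1] w 0.701 q [-13.  -5. -36.  31.   3.  -6.]
shift m [ 0.0006 -0.0012  0.0994] rot [ 0.0015 -0.0006 -0.002 ]
```

View pics/s3.png

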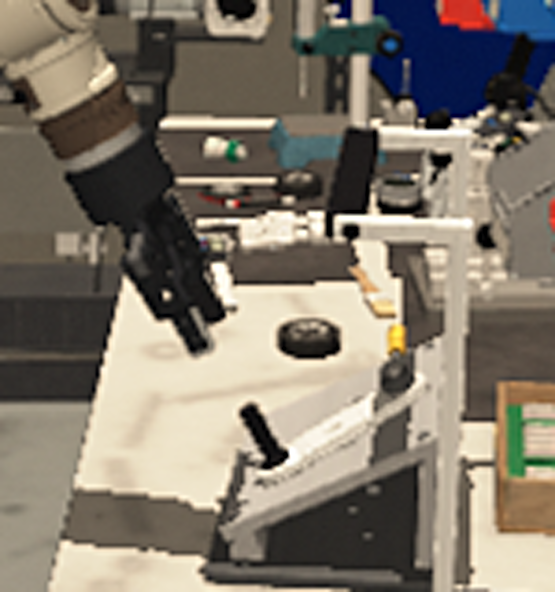

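View pics/t3.png

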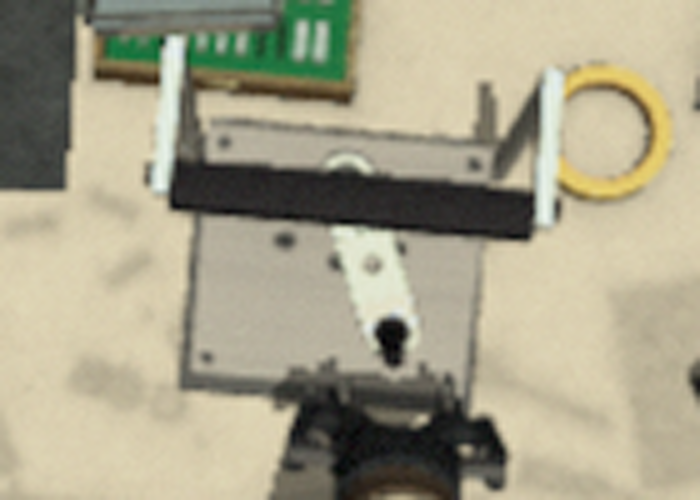

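The gripper is lined up with the handle in both views (side tip about (286,210), handle top about (297,231)). I'll descend along the handle axis and grip.

```bash
python3 -m creep '[[0,-0.001,0.02,0,0,0,0.7],[0,-0.001,0.04,0,0,0,0.7],[0,-0.001,0.06,0,0,0,0.7],[0,-0.001,0.075,0,0,0,0.7],[0,-0.001,0.087,0,0,0,0.7],[0,-0.001,0.095,0,0,0,0.7],[0,-0.001,0.098,0,0,0,0.7],[0,-0.001,0.098,0,0,0,0.7]]' | tail -2; python3 -m creep '[[0,0,0,0,0,0,0.5],[0,0,0,0,0,0,0.3],[0,0,0,0,0,0,0.15],[0,0,0,0,0,0,0.1],[0,0,0,0,0,0,0.1],[0,0,0,0,0,0,0.1],[0,0,0,0,0,0,0.1],[0,0,0,0,0,0,0.1]]' 30
python3 - <<'E'
from h import *
go(armpt(frame(*FX),0,118,43),tilt())
E
```

```text
ft_force: [0.5, -0.2, 0.7]
width: 0.699
time_s: 6.2
tool_pos: [524.4, -94.6, 90.5]
orientation: [[-0.878, 0.097, 0.468], [0.087, 0.995, -0.044], [-0.47, 0.002, -0.883]]
ft_force: [-2.9, 0.5, 6.3]
width: 0.179
t 6.2 TCP [524.4 -94.6  90.5] -> [521.8 -50.7  84.3] ft [-2.9  0.5  6.3] w 0.179 q [-12.   8. -39.  15.   3.  -6.]
shift m [0.009  0.0435 0.0023] rot [-0.0001  0.0009 -0.0042]
```

```bash
python3 -m creep '[[0.0015,0.004,0,0,0,0,0.1],[0.0028,0.008,0,0,0,0,0.1],[0.0041,0.0125,0,0,0,0,0.1],[0.0052,0.017,0,0,0,0,0.1],[0.0062,0.022,0,0,0,0,0.1],[0.0069,0.0265,0,0,0,0,0.1],[0.0074,0.0305,0,0,0,0,0.1],[0.0078,0.0345,0,0,0,0,0.1]]'|grep -v ori; python3 -m creep '[[0.0003,0.004,0,0,0,0,0.1],[0.0006,0.0075,0,0,0,0,0.1],[0.0006,0.009,0,0,0,0,0.1],[0.0006,0.009,0,0,0,0,0.1]]'
python3 - <<'E'
from h import *
import cv2
from station import *
go(armpt(frame(*FX),0,118,43),tilt())
for c in('side','top'):cv2.imwrite(f'pics/{c}2.png',capture(c)['pixels'])
def z(f,o,x0,y0,w,h,k):
    a=cv2.imread(f)[y0:y0+h,x0:x0+w];cv2.imwrite(o,cv2.resize(a,None,fx=k,fy=k,interpolation=cv2.INTER_CUBIC))
z('pics/top2.png','pics/t4.png',298,155,80,70,8)
E
```

```text
time_s: 7.0
tool_pos: [519.6, -60.8, 86.0]
ft_force: [-4.9, -3.1, 5.3]
width: 0.178
time_s: 7.4
tool_pos: [519.9, -51.4, 85.7]
orientation: [[-0.879, 0.1, 0.466], [0.088, 0.995, -0.046], [-0.468, 0.0, -0.884]]
ft_force: [-5.8, -2.2, 5.2]
width: 0.176
t 7.4 TCP [519.9 -51.4  85.7] -> [521.8 -50.7  84.3] ft [-5.8 -2.2  5.2] w 0.176 q [ -6.   8. -40.  14.  -0.   0.]
shift m [-0.0009  0.0009  0.002 ] rot [-0.0025 -0.0017 -0.0056]
```

View pics/t4.png

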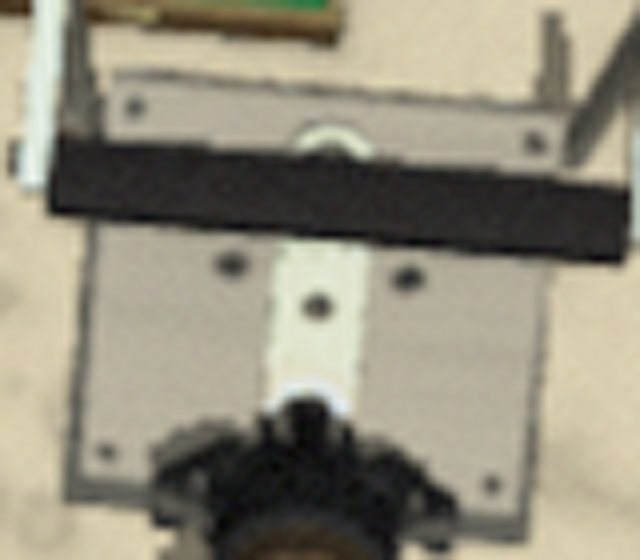

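Run:
```python
from h import *
import cv2
im=cv2.imread('pics/top2.png').astype(float).mean(2)
# darkness centroids
def cen(x,y,r=3):
    x0,y0=int(round(x)),int(round(y));p=im[y0-r:y0+r+1,x0-r:x0+r+1];b=np.median(np.r_[p[0],p[-1],p[:,0],p[:,-1]])
    w=np.clip(b-p-12,0,None);Y,X=np.mgrid[y0-r:y0+r+1,x0-r:x0+r+1];return np.array([(w*X).sum(),(w*Y).sum()])/w.sum()
t=lambda x,y:(298+(x+.5)/8-.5,155+(y+.5)/8-.5)
L,Rr,H=[cen(*t(*q)) for q in[(232,264),(408,278),(317,307)]];print(L,Rr,H)
u=65-65*np.cos(.65);v=65*np.sin(.65)
def res(p):
    F=frame(*p[:3]);B=lambda y:np.array([p[0],p[1],0])+rz(p[2])@np.array([-6,y,291.])
    return np.r_[proj('top',plate(F,u,v,0))-L,proj('top',plate(F,u,-v,0))-Rr,proj('top',armpt(F,p[3],65,11))-H,.5*(proj('top',B(111))-t(50,212)),.5*(proj('top',B(-111))-t(625,263))]
r=least_squares(res,[580,-56,-.09,0]);print(r.x,np.degrees(r.x[2:]),r.fun.round(2))
F=frame(*r.x[:3]);print(proj('top',armpt(F,0,65,11)))
```

```text
[326.53554    187.59601103] [348.77095808 188.8488024 ] [337.26200234 192.90310304]
[ 5.79156790e+02 -5.56205081e+01 -8.66734862e-02 -4.48273369e-03] [-4.96602496 -0.25684172] [ 0.14 -0.27 -0.07  0.23  0.01 -0.16 -0.18  0.33  0.02  0.01]
[337.35760821 192.74643823]
```

The two side holes at (326.5,187.6) and (348.8,188.8) and the arm hole at (337.3,192.9) put the arm within 0.3° of the middle. I'll release and back off along the handle.

```bash
sed -i 's/^FX=.*/FX=(579.3,-55.8,-.09); TH=0; PIN=np.array([486.2,-357.6])/' h.py
python3 -m creep '[[0,0,0,0,0,0,0.3],[0,0,0,0,0,0,0.6],[0,0,0,0,0,0,0.6],[0,0,0,0,0,0,0.6],[0,0,-0.01,0,0,0,0.6],[0,0,-0.03,0,0,0,0.6],[0,0,-0.06,0,0,0,0.6],[0,0,-0.1,0,0,0,0.6]]'|grep -v ori
python3 - <<'E'
from h import *
import cv2
from station import *
go([*PIN,230],down([.3,1]))
for c in('side','top'):cv2.imwrite(f'pics/{c}3.png',capture(c)['pixels'])
a=cv2.imread('pics/top3.png')[155:225,298:378];cv2.imwrite('pics/t5.png',cv2.resize(a,None,fx=8,fy=8,interpolation=cv2.INTER_CUBIC))
E
```

```text
time_s: 8.3
tool_pos: [472.7, -46.0, 174.2]
ft_force: [0.8, -0.6, 0.0]
width: 0.601
t 8.3 TCP [472.7 -46.  174.2] -> [ 486.2 -357.6  211. ] ft [ 0.8 -0.6  0. ] w 0.601 q [ -6.  -6. -38.  30.   0.  -0.]
shift m [-0.0561 -0.3088 -0.0127] rot [0.0491 0.4838 0.1898]
```

View pics/t5.png

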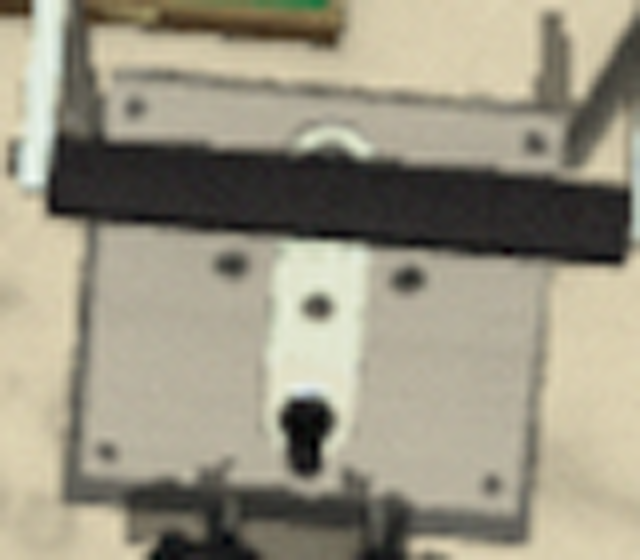

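```bash
python3 -m creep '[[-0.008,-0.03,-0.004,0,0.05,0.02,0.7],[-0.016,-0.075,-0.008,0.01,0.13,0.05,0.7],[-0.025,-0.12,-0.01,0.02,0.2,0.08,0.7],[-0.033,-0.165,-0.012,0.03,0.28,0.11,0.7],[-0.041,-0.21,-0.012,0.03,0.35,0.14,0.7],[-0.049,-0.255,-0.0125,0.04,0.42,0.17,0.7],[-0.0561,-0.29,-0.0127,0.0491,0.4838,0.1898,0.7],[-0.0561,-0.3088,-0.0127,0.0491,0.4838,0.1898,0.7]]'|grep -v ori
python3 - <<'E'
from h import *
import cv2
from station import *
go([*PIN,83],down([.3,1]))
for c in('side','top'):cv2.imwrite(f'pics/{c}4.png',capture(c)['pixels'])
a=cv2.imread('pics/top4.png')[170:250,370:470];cv2.imwrite('pics/t6.png',cv2.resize(a,None,fx=6,fy=6,interpolation=cv2.INTER_CUBIC))
a=cv2.imread('pics/side4.png')[210:330,240:330];cv2.imwrite('pics/s6.png',cv2.resize(a,None,fx=5,fy=5,interpolation=cv2.INTER_CUBIC))
for z in(50,106):print('predicted pin',z,proj('side',[*PIN,z]),proj('top',[*PIN,z]))
print('tcp',proj('side',read_state()['tool_pos']),proj('top',read_state()['tool_pos']))
E
```

```text
time_s: 9.2
tool_pos: [488.9, -361.1, 209.4]
ft_force: [-0.6, -0.1, -0.1]
width: 0.701
t 9.2 TCP [ 488.9 -361.1  209.4] -> [ 486.2 -357.6   64. ] ft [-0.6 -0.1 -0.1] w 0.701 q [-36.  27.  16.  79.   0. -20.]
shift m [0.0038 0.0025 0.1454] rot [ 0.0005  0.0011 -0.0018]
predicted pin 50 [287.03244286 301.1813579 ] [420.5013823  217.96021584]
predicted pin 106 [286.88460008 281.46914898] [424.40225221 216.8313    ]
tcp [287.08183727 243.79222161] [433.37404381 214.09692558]
```

View pics/s6.png

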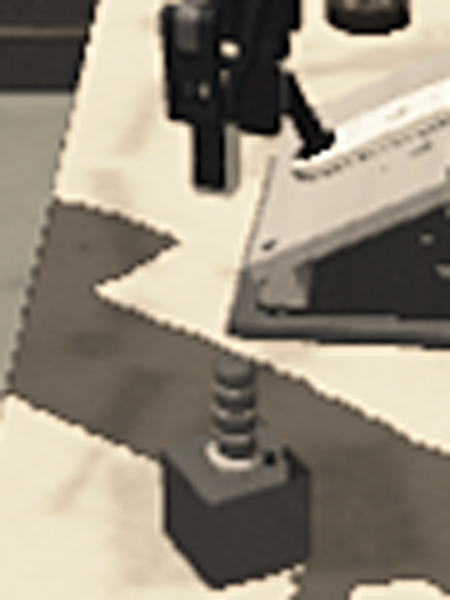

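View pics/t6.png

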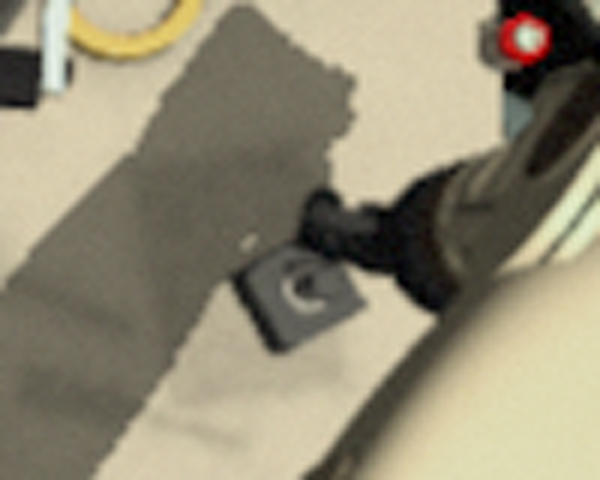

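```bash
python3 -m creep '[[0.0045,0.0025,0.02,0,0.001,-0.002,0.7],[0.0045,0.0025,0.05,0,0.001,-0.002,0.7],[0.0045,0.0025,0.08,0,0.001,-0.002,0.7],[0.0045,0.0025,0.105,0,0.001,-0.002,0.7],[0.0045,0.0025,0.125,0,0.001,-0.002,0.7],[0.0045,0.0025,0.138,0,0.001,-0.002,0.7],[0.0045,0.0025,0.144,0,0.001,-0.002,0.7],[0.0045,0.0025,0.144,0,0.001,-0.002,0.7]]'|grep -v ori
python3 - <<'E'
from h import *
import cv2
from station import *
go([485.4,PIN[1],83],down([.3,1]))
for c in('side','top'):cv2.imwrite(f'pics/{c}5.png',capture(c)['pixels'])
a=cv2.imread('pics/side5.png')[250:330,250:330];cv2.imwrite('pics/s7.png',cv2.resize(a,None,fx=7,fy=7,interpolation=cv2.INTER_CUBIC))
E
```

```text
time_s: 10.1
tool_pos: [484.2, -353.5, 66.9]
ft_force: [-0.5, 0.9, 0.6]
width: 0.698
t 10.1 TCP [ 484.2 -353.5   66.9] -> [ 485.4 -357.6   64. ] ft [-0.5  0.9  0.6] w 0.698 q [-36.  31.   1.  60.   0. -20.]
shift m [-0.0023 -0.0036  0.0029] rot [0.001  0.0011 0.0023]
```

View pics/s7.png

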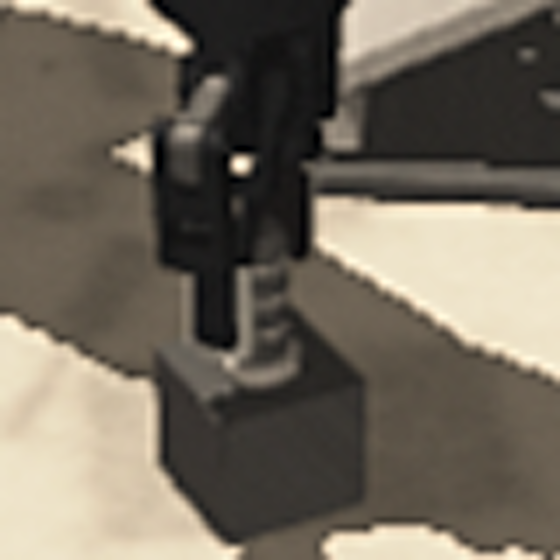

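```bash
python3 -m creep '[[-0.0022,-0.0036,0.001,0,0,0,0.7],[-0.0022,-0.0036,0.001,0,0,0,0.7],[-0.0022,-0.0036,0.001,0,0,0,0.7]]'|grep -v ori
python3 - <<'E'
from h import *
go([485.4,PIN[1],83],down([.3,1]))
E
```

```text
time_s: 10.5
tool_pos: [485.9, -358.7, 66.8]
ft_force: [0.5, -0.2, 0.3]
width: 0.701
t 10.5 TCP [ 485.9 -358.7   66.8] -> [ 485.4 -357.6   64. ] ft [ 0.5 -0.2  0.3] w 0.701 q [-36.  32.   2.  60.   0. -20.]
shift m [0.0008 0.0009 0.0028] rot [0.0002 0.0031 0.0016]
```

```bash
python3 -m creep '[[0.0004,0.0008,0.0015,0,0,0,0.5],[0.0004,0.0008,0.0015,0,0,0,0.35],[0.0004,0.0008,0.0015,0,0,0,0.28],[0.0004,0.0008,0.0015,0,0,0,0.2],[0.0004,0.0008,0.0015,0,0,0,0.15],[0.0004,0.0008,0.0015,0,0,0,0.15],[0.0004,0.0008,0.0015,0,0,0,0.15],[0.0004,0.0008,0.0015,0,0,0,0.15]]' 60
python3 - <<'E'
from h import *
go([485.4,PIN[1],83],down([.3,1]))
E
```

```text
time_s: 11.3
tool_pos: [485.4, -357.5, 64.8]
orientation: [[-0.958, 0.286, 0.002], [0.286, 0.958, -0.0], [-0.002, 0.0, -1.0]]
ft_force: [-1.4, 0.6, 1.5]
width: 0.219
t 11.3 TCP [ 485.4 -357.5   64.8] -> [ 485.4 -357.6   64. ] ft [-1.4  0.6  1.5] w 0.219 q [-36.  32.   2.  60.   0. -20.]
shift m [-0.0001 -0.0001  0.0008] rot [0.0003 0.0021 0.0018]
```

```bash
python3 -m creep '[[0,0,-0.008,0,0,0,0.15],[0,0,-0.02,0,0,0,0.15],[0,0,-0.035,0,0,0,0.15],[0,0,-0.055,0,0,0,0.15],[0,0,-0.075,0,0,0,0.15],[0,0,-0.095,0,0,0,0.15],[0,0,-0.11,0,0,0,0.15],[0,0,-0.11,0,0,0,0.15]]'|grep -v ori
python3 - <<'E'
from h import *
import cv2
from station import *
go(plate(frame(*FX),0,0,100),tilt(),-59.8)
for c in('side','top'):cv2.imwrite(f'pics/{c}6.png',capture(c)['pixels'])
a=cv2.imread('pics/side6.png')[210:310,240:340];cv2.imwrite('pics/s8.png',cv2.resize(a,None,fx=6,fy=6,interpolation=cv2.INTER_CUBIC))
p=read_state()['tool_pos']
for k in(0,59.8):print(proj('side',p-[0,0,k]))
E
```

```text
time_s: 12.1
tool_pos: [486.7, -357.9, 178.4]
ft_force: [0.9, -0.0, -2.3]
width: 0.214
t 12.1 TCP [ 486.7 -357.9  178.4] -> [504.6 -49.1 229.1] ft [ 0.9 -0.  -2.3] w 0.214 q [-36.  27.  11.  74.   0. -20.]
shift m [ 0.0705  0.3011 -0.0514] rot [-0.05   -0.4796 -0.1948]
[286.3043917  256.09668282]
[286.47588566 278.01746221]
```

View pics/s8.png

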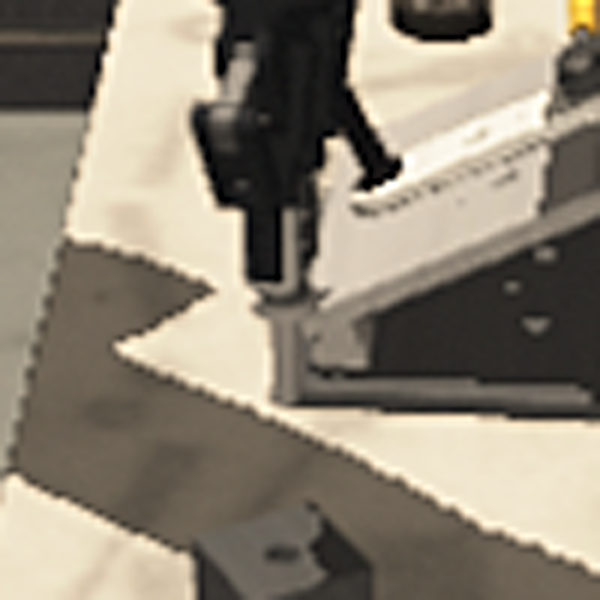

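```bash
python3 -m creep '[[0,0.015,-0.025,0,-0.03,-0.01,0.15],[0.005,0.045,-0.055,-0.01,-0.1,-0.03,0.15],[0.012,0.085,-0.07,-0.015,-0.17,-0.06,0.15],[0.022,0.13,-0.072,-0.02,-0.24,-0.09,0.15],[0.034,0.175,-0.07,-0.03,-0.31,-0.12,0.15],[0.046,0.215,-0.065,-0.04,-0.37,-0.15,0.15],[0.057,0.25,-0.06,-0.045,-0.43,-0.17,0.15],[0.065,0.28,-0.055,-0.05,-0.47,-0.19,0.15]]'|grep -v ori
python3 - <<'E'
from h import *
go(plate(frame(*FX),0,0,100),tilt(),-59.8)
E
```

```text
time_s: 13.0
tool_pos: [500.1, -68.2, 227.6]
ft_force: [-0.1, -0.1, -1.9]
width: 0.216
t 13.0 TCP [500.1 -68.2 227.6] -> [504.6 -49.1 229.1] ft [-0.1 -0.1 -1.9] w 0.216 q [ -9.  -5. -28.  40.   2.  -3.]
shift m [-0.003   0.0195 -0.    ] rot [ 0.0031 -0.0164 -0.0052]
```

Next I'll bring the tip above the hole and stop to check.

```bash
python3 -m creep '[[-0.001,0.01,0,0.001,-0.008,-0.003,0.15],[-0.003,0.0195,0.005,0.003,-0.016,-0.005,0.15],[-0.003,0.0195,0.02,0.003,-0.016,-0.005,0.15],[-0.003,0.0195,0.04,0.003,-0.016,-0.005,0.15],[-0.003,0.0195,0.06,0.003,-0.016,-0.005,0.15],[-0.003,0.0195,0.07,0.003,-0.016,-0.005,0.15],[-0.003,0.0195,0.07,0.003,-0.016,-0.005,0.15],[-0.003,0.0195,0.07,0.003,-0.016,-0.005,0.15]]'|grep -v ori
python3 - <<'E'
from h import *
import cv2
from station import *
go(plate(frame(*FX),0,0,30),tilt(),-59.8)
for c in('side','top'):cv2.imwrite(f'pics/{c}7.png',capture(c)['pixels'])
a=cv2.imread('pics/side7.png')[180:260,270:360];cv2.imwrite('pics/s9.png',cv2.resize(a,None,fx=7,fy=7,interpolation=cv2.INTER_CUBIC))
a=cv2.imread('pics/top7.png')[155:225,298:378];cv2.imwrite('pics/t9.png',cv2.resize(a,None,fx=8,fy=8,interpolation=cv2.INTER_CUBIC))
s=read_state();p=s['tool_pos']+59.8*s['orientation'][:,2];F=frame(*FX);print('tip',p,'plate coords',F[1].T@(p-F[0]))
for c in('side','top'):print(c,'tip',proj(c,p),'hole',proj(c,armpt(F,0,65,11)),'collar',proj(c,p-45*s['orientation'][:,2]))
E
```

```text
time_s: 13.8
tool_pos: [539.4, -54.5, 168.9]
ft_force: [-0.0, 1.0, -1.4]
width: 0.216
t 13.8 TCP [539.4 -54.5 168.9] -> [537.3 -52.  167.3] ft [-0.   1.  -1.4] w 0.216 q [ -6.   2. -31.  29.   0.  -1.]
shift m [0.0028 0.0023 0.0004] rot [-0.0019  0.0008 -0.002 ]
tip [567.74105158 -57.0291693  117.20740873] plate coords [ 3.6449528  -2.26309604 31.1413806 ]
side tip [317.91263724 226.40124355] hole [319.91532851 232.06084883] collar [311.02676918 213.93997286]
top tip [338.09983896 193.7747413 ] hole [337.40293234 192.70576194] collar [338.00775346 198.42421522]
```

View pics/s9.png

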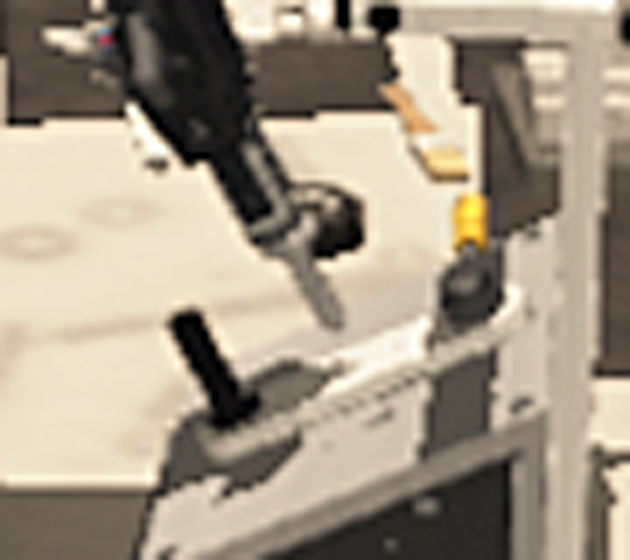

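View pics/t9.png

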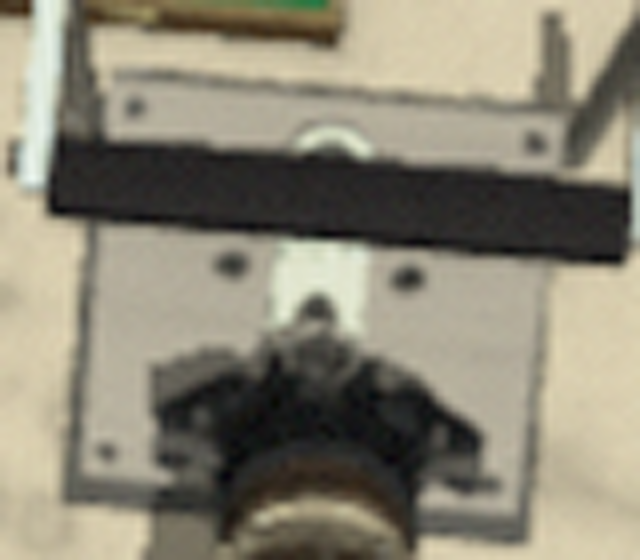

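```bash
cat > tip.py <<'E'
from h import *
from station import *
s=read_state();p=s['tool_pos']+59.8*s['orientation'][:,2];F=frame(*FX)
print(s['time_s'],'plate coords',(F[1].T@(p-F[0])).round(2),'ft plate',(F[1].T@s['ft_force']).round(1),'rotz',R.from_matrix(s['orientation'].T@tilt()).as_rotvec().round(3),'w',round(s['width'],3))
E
for i in 1 2; do python3 -m creep '[[0,0,0,0,0,0,0.15]]'>/dev/null; python3 tip.py; done
python3 - <<'E'
from h import *
F=frame(*FX)
print(proj('top',plate(F,0,0,31)),proj('top',plate(F,0,0,76)),proj('side',plate(F,0,0,31)),proj('side',plate(F,0,0,76)))
E
```

```text
14.0 plate coords [ 3.63 -2.11 31.32] ft plate [-1.  -0.3 -1.2] rotz [-0.002  0.003 -0.001] w 0.215
14.1 plate coords [ 3.34 -2.03 31.21] ft plate [-0.9 -0.6 -2.1] rotz [-0.002  0.003 -0.001] w 0.219
[337.36522495 194.67863918] [337.27653793 199.31880618] [316.91169181 226.60231038] [310.06603915 214.16163857]
```

Run:
```python
import cv2
from h import *
F=frame(*FX)
from station import *
for c,x0,y0,w,h,k in(('top',320,180,36,30,20),('side',295,200,45,40,14)):
    im=capture(c)['pixels'];cv2.imwrite(f'pics/{c}8.png',im)
    b=cv2.resize(im[y0:y0+h,x0:x0+w],None,fx=k,fy=k,interpolation=cv2.INTER_CUBIC)
    q=lambda p:tuple(int(round(v)) for v in((p[0]-x0+.5)*k,(p[1]-y0+.5)*k))
    for P,col in((plate(F,0,0,31),(0,0,255)),(plate(F,0,0,76),(0,0,255)),(plate(F,0,0,11),(0,255,0)),(plate(F,3.5,-2,31),(255,0,0))):
        cv2.circle(b,q(proj(c,P)),3,col,-1)
    cv2.imwrite(f'pics/{c}8z.png',b)
```

```text
(no output)
```

View pics/top8z.png

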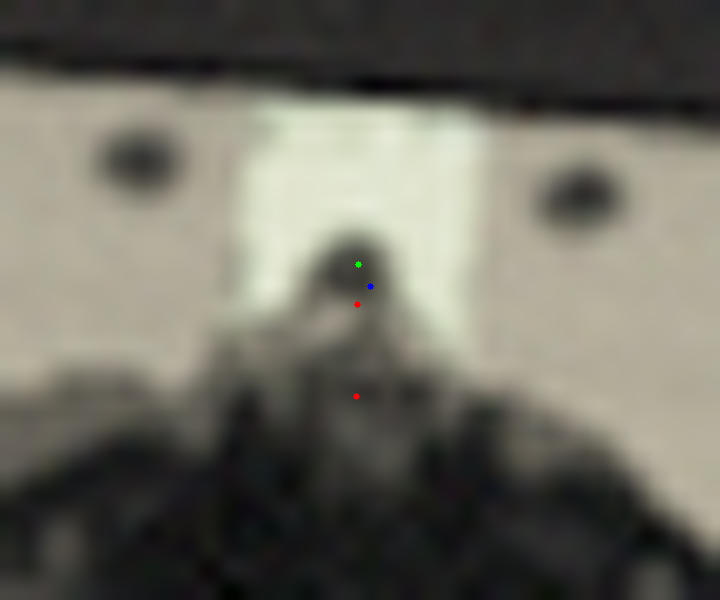

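View pics/side8z.png

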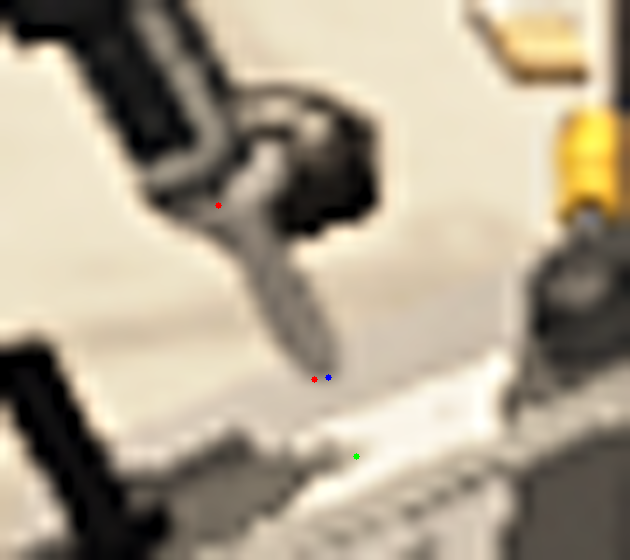

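Compared with the hole in the same pictures, the pin is about 2.5 mm too far up-slope and within 0.5 mm sideways. The robot's own reading has an offset of about -1.5 mm in y, and the handle grasp showed the same. I'll correct for this and descend gently.

```bash
python3 -m creep '[[0.0025,0.0004,0.003,0,0,0,0.15],[0.0025,0.0004,0.008,0,0,0,0.15],[0.0025,0.0004,0.012,0,0,0,0.15],[0.0025,0.0004,0.015,0,0,0,0.15],[0.0025,0.0004,0.017,0,0,0,0.15],[0.0025,0.0004,0.017,0,0,0,0.15]]'>/dev/null; python3 tip.py
python3 - <<'E'
import cv2
from h import *
F=frame(*FX)
from station import *
for c,x0,y0,w,h,k in(('top',320,180,36,30,20),('side',295,200,45,40,14)):
    im=capture(c)['pixels'];cv2.imwrite(f'pics/{c}9.png',im)
    b=cv2.resize(im[y0:y0+h,x0:x0+w],None,fx=k,fy=k,interpolation=cv2.INTER_CUBIC)
    q=lambda p:tuple(int(round(v)) for v in((p[0]-x0+.5)*k,(p[1]-y0+.5)*k))
    for P,col in((plate(F,0,0,14),(0,0,255)),(plate(F,0,0,59),(0,0,255)),(plate(F,0,0,11),(0,255,0))):
        cv2.circle(b,q(proj(c,P)),2,col,-1)
    cv2.imwrite(f'pics/{c}9z.png',b)
E
```

```text
14.8 plate coords [-0.33 -1.61 13.08] ft plate [-0.8 -0.4 -1.7] rotz [-0.001  0.    -0.001] w 0.219
```

View pics/side9z.png

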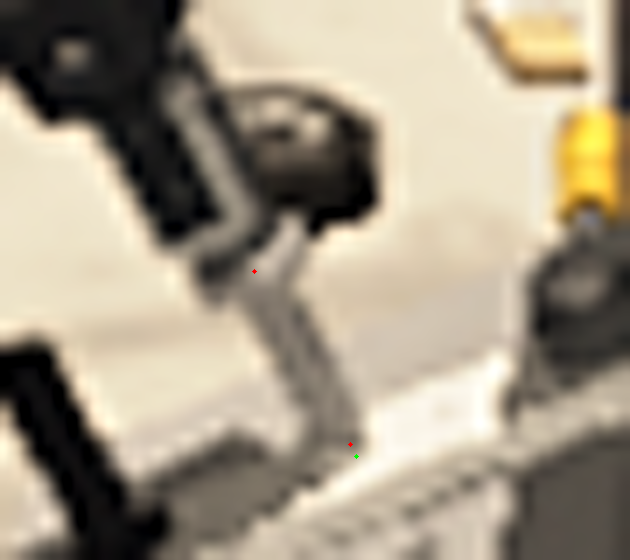

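View pics/top9z.png

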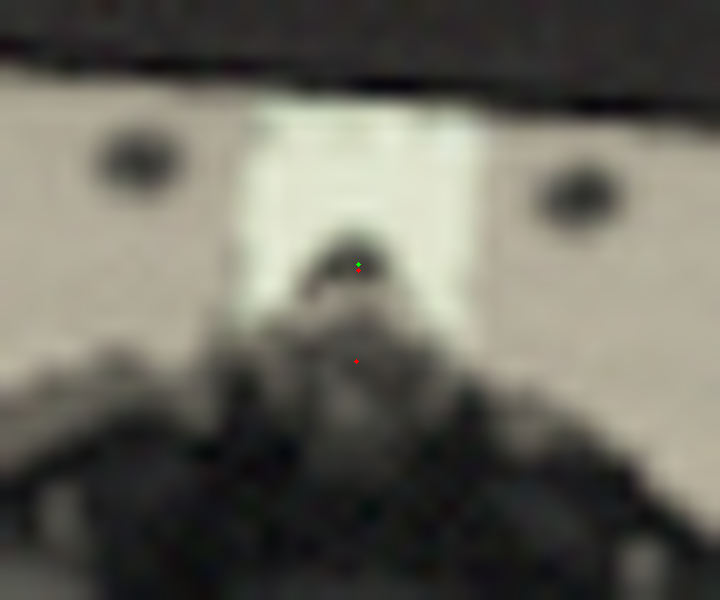

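```bash
python3 -m creep '[[0.0003,0,0.002,0,0,0,0.15],[0.0003,0,0.004,0,0,0,0.15],[0.0003,0,0.006,0,0,0,0.15],[0.0003,0,0.007,0,0,0,0.15],[0.0003,0,0.007,0,0,0,0.15]]'>/dev/null; python3 tip.py; python3 -m creep '[[0,0,0.002,0,0,0,0.15],[0,0,0.004,0,0,0,0.15],[0,0,0.005,0,0,0,0.15],[0,0,0.005,0,0,0,0.15]]'>/dev/null; python3 tip.py
```

```text
15.4 plate coords [-1.21 -1.4   6.3 ] ft plate [-2.1  0.8 -0. ] rotz [-0.001 -0.    -0.001] w 0.217
15.8 plate coords [-1.6  -1.35  1.01] ft plate [-3.8  0.8 -1.6] rotz [-0.001 -0.001 -0.001] w 0.215
```

```bash
python3 -m creep '[[0.0007,0,0.001,0,0,0,0.15],[0.0008,0,0.003,0,0,0,0.15],[0.0008,0,0.005,0,0,0,0.15],[0.0008,0,0.007,0,0,0,0.15],[0.0008,0,0.007,0,0,0,0.15]]'>/dev/null; python3 tip.py
```

```text
16.3 plate coords [-1.77 -1.38 -5.81] ft plate [-6.   2.2 -2. ] rotz [-0.001  0.    -0.001] w 0.219
```

```bash
python3 -m creep '[[0.0005,0.0002,0,0,0,0,0.15],[0.001,0.0004,0,0,0,0,0.15],[0.001,0.0004,0,0,0,0,0.15]]'>/dev/null; python3 tip.py;  python3 -m creep '[[0,0,0.002,0,0,0,0.15],[0,0,0.004,0,0,0,0.15],[0,0,0.006,0,0,0,0.15],[0,0,0.006,0,0,0,0.15]]'>/dev/null; python3 tip.py
```

```text
16.6 plate coords [-1.85 -1.33 -5.51] ft plate [-3.5  1.1 -3.4] rotz [-0.002  0.002 -0.001] w 0.217
17.0 plate coords [ -1.91  -1.21 -11.69] ft plate [-4.4  1.9 -1.9] rotz [-0.001  0.001 -0.001] w 0.218
```

```bash
python3 -m creep '[[0.0005,0.0003,0.002,0,0,0,0.15],[0.001,0.0004,0.004,0,0,0,0.15],[0.001,0.0004,0.006,0,0,0,0.15],[0.001,0.0004,0.008,0,0,0,0.15],[0.001,0.0004,0.01,0,0,0,0.15],[0.001,0.0004,0.01,0,0,0,0.15]]'>/dev/null; python3 tip.py;  python3 -m creep '[[0,0,0.002,0,0,0,0.15],[0,0,0.004,0,0,0,0.15],[0,0,0.006,0,0,0,0.15],[0,0,0.007,0,0,0,0.15],[0,0,0.007,0,0,0,0.15]]'>/dev/null; python3 tip.py
```

```text
17.6 plate coords [ -2.18  -1.06 -21.62] ft plate [-1.4  0.7 -1.3] rotz [-0.002  0.002 -0.001] w 0.222
18.1 plate coords [ -2.81  -0.92 -28.6 ] ft plate [-1.3 -1.1 -1.3] rotz [-0.002  0.002 -0.001] w 0.219
```

Nearly seated, with low forces. I'll do the last few mm in small steps and watch for the axial rise that marks collar contact.

```bash
python3 -m creep '[[0,0,0.001,0,0,0,0.15],[0,0,0.002,0,0,0,0.15],[0,0,0.003,0,0,0,0.15],[0,0,0.003,0,0,0,0.15]]'>/dev/null; python3 tip.py;  python3 -m creep '[[0,0,0.001,0,0,0,0.15],[0,0,0.0015,0,0,0,0.15],[0,0,0.0015,0,0,0,0.15]]'>/dev/null; python3 tip.py; python3 -m creep '[[0,0,0.001,0,0,0,0.15],[0,0,0.0015,0,0,0,0.15],[0,0,0.0015,0,0,0,0.15]]'>/dev/null; python3 tip.py
```

```text
18.5 plate coords [ -3.06  -0.87 -31.57] ft plate [-0.3  0.9 -1.8] rotz [-0.001  0.001 -0.001] w 0.217
18.8 plate coords [ -2.97  -0.85 -33.03] ft plate [ 0.9  0.2 -1.3] rotz [-0.001  0.001 -0.001] w 0.22
19.1 plate coords [ -2.87  -0.86 -33.23] ft plate [-4.5  0.2 14.8] rotz [-0.001  0.002 -0.001] w 0.215
```

The collar has made contact at w≈-33.2, with 15 N axial. I'll press slightly more, then look.

```bash
python3 -m creep '[[0,0,0.0006,0,0,0,0.15],[0,0,0.0006,0,0,0,0.15]]'>/dev/null; python3 tip.py
python3 - <<'E'
import cv2
from station import *
for c,x0,y0,w,h,k in(('top',310,170,56,45,14),('side',285,195,60,50,12)):
    im=capture(c)['pixels'];cv2.imwrite(f'pics/{c}10z.png',cv2.resize(im[y0:y0+h,x0:x0+w],None,fx=k,fy=k,interpolation=cv2.INTER_CUBIC))
E
```

```text
19.3 plate coords [ -2.85  -0.85 -33.29] ft plate [-5.5 -0.4 20.6] rotz [-0.001  0.002 -0.001] w 0.215
```

View pics/side10z.png

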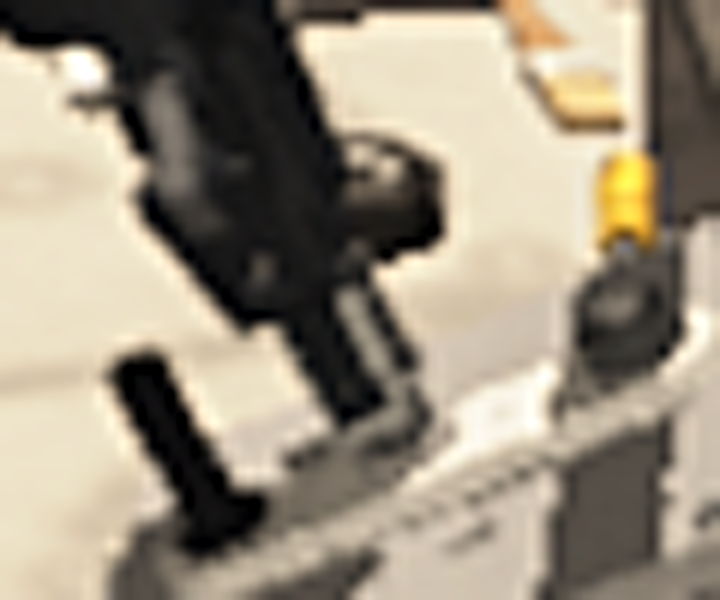

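The collar lies on the arm, at about (317,230). I'll release and back off along the tool axis.

```bash
python3 -m creep '[[0,0,-0.001,0,0,0,0.25],[0,0,-0.001,0,0,0,0.4],[0,0,-0.001,0,0,0,0.6],[0,0,-0.001,0,0,0,0.6],[0,0,-0.001,0,0,0,0.6],[0,0,-0.012,0,0,0,0.6],[0,0,-0.03,0,0,0,0.6],[0,0,-0.06,0,0,0,0.6]]'|grep -v ori; python3 -m creep '[[0,0,-0.03,0,0,0,0.6],[0,0,-0.07,0,0,0,0.6],[0,0,-0.11,0,0,0,0.6],[0,0,-0.13,0,0,0,0.6],[0,0,-0.13,0,0,0,0.6],[0,0,-0.13,0,0,0,0.6]]'|grep -v ori
python3 - <<'E'
import cv2
from h import *
from station import *
F=frame(*FX)
for c,x0,y0,w,h,k in(('top',300,155,80,70,8),('side',285,185,60,60,10)):
    im=capture(c)['pixels'];cv2.imwrite(f'pics/{c}11.png',im)
    b=cv2.resize(im[y0:y0+h,x0:x0+w],None,fx=k,fy=k,interpolation=cv2.INTER_CUBIC)
    for wv in(11,17,67):
        p=proj(c,plate(F,0,0,wv));cv2.circle(b,tuple(int(round(v)) for v in((p[0]-x0+.5)*k,(p[1]-y0+.5)*k)),2,(0,0,255),-1)
    cv2.imwrite(f'pics/{c}11z.png',b)
    for n in('pin_grip','ring_mid','driver_mid','tape_mid','swing_handle'):print(c,n,[(np.round(x['centre'],1),round(x['conf'],2)) for x in mark_of(c,n)[:1]])
print('exp grip',proj('side',plate(F,0,0,44)),proj('top',plate(F,0,0,44)))
E
```

```text
time_s: 20.2
tool_pos: [535.5, -52.5, 160.5]
ft_force: [-0.6, 0.3, -0.5]
width: 0.601
time_s: 20.8
tool_pos: [475.8, -47.0, 276.4]
ft_force: [0.6, -0.1, -0.9]
width: 0.6
top pin_grip [(array([339. , 198.9]), 0.4)]
top ring_mid [(array([239.7, 198.7]), 0.8)]
top driver_mid [(array([248.7, 179.6]), 0.64)]
top tape_mid [(array([389.5, 166.1]), 0.53)]
top swing_handle [(array([338. , 207.2]), 0.74)]
side pin_grip []
side ring_mid [(array([313.2, 208.4]), 0.44)]
side driver_mid [(array([335.3, 218.1]), 0.48)]
side tape_mid [(array([362. , 294.3]), 0.91)]
side swing_handle [(array([296.5, 231.2]), 0.88)]
exp grip [314.94658024 223.03109382] [337.34016346 195.98987366]
```

View pics/side11z.png

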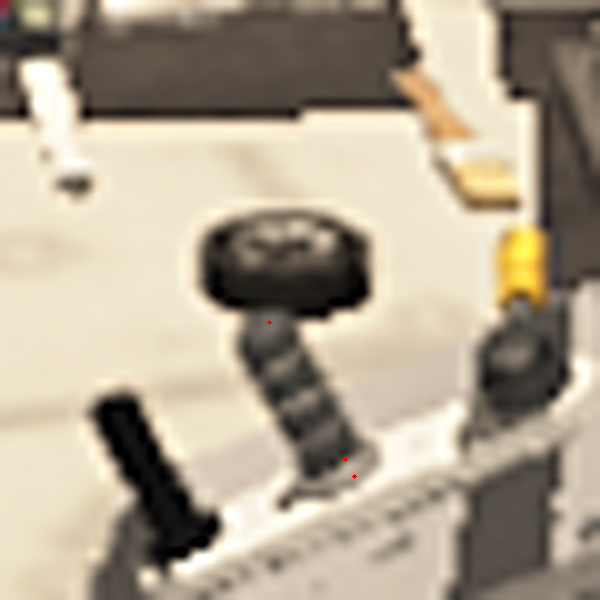

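View pics/top11z.png

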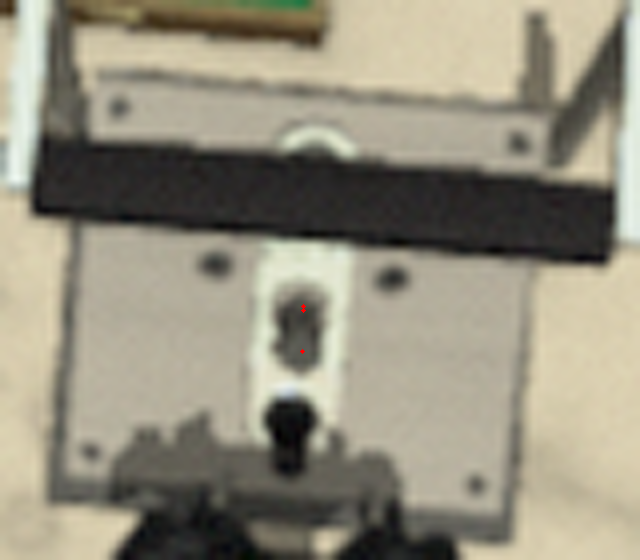

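View pics/side11.png

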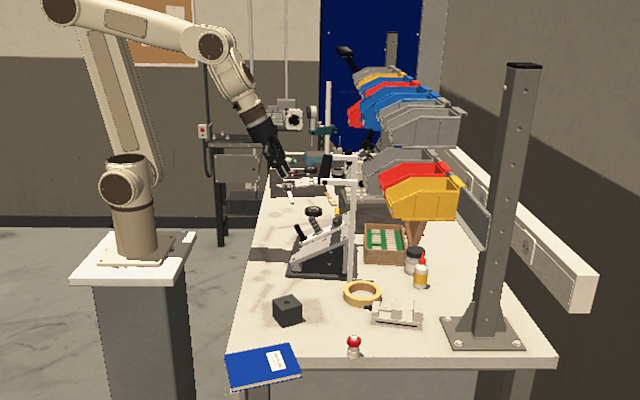

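Run:
```python
import cv2
from h import *
F=frame(*FX)
x0,y0,k=285,185,10
z=lambda p:np.round((p-[x0-.5,y0-.5])*k).astype(int)
print('handle top',z(proj('side',armpt(F,0,118,64))),'base',z(proj('side',armpt(F,0,118,11))))
im=cv2.imread('pics/side11.png');b=cv2.resize(im[y0:y0+60,x0:x0+60],None,fx=10,fy=10,interpolation=cv2.INTER_CUBIC)
d=np.array([-3.,0])
def circ(u,v,w,r,col,off):
    pts=np.array([z(proj('side',plate(F,u+r*np.cos(a),v+r*np.sin(a),w))) for a in np.linspace(0,6.283,40)])+off
    cv2.polylines(b,[pts.astype(int).reshape(-1,1,2)],True,col,1)
off=np.array([0,0])
for du,col in((0,(0,0,255)),(-3,(255,0,0))):
    for w,r in((11,14),(17,14),(17,10),(67,10)):circ(du,0,w,r,col,off)
    for w,r in((11,8),(64,8)):circ(-53+du,0,w,r,col,off)
cv2.imwrite('pics/ov.png',b)
```

```text
handle top [119 399] base [200 543]
```

View pics/ov.png

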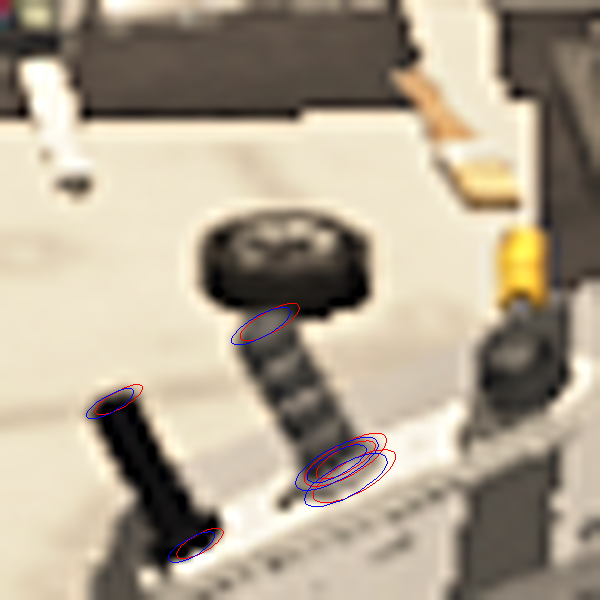

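```bash
python3 -m creep '[[0,0,0,0,0,0,0.6],[0,0,0,0,0,0,0.6],[0,0,0,0,0,0,0.6]]'|grep -v ori; python3 -c "
from station import *
import numpy as np
print(np.round(read_state()['qvel'],1));print(hand_in())"
```

```text
time_s: 21.7
tool_pos: [476.0, -47.0, 276.1]
ft_force: [-0.5, 0.2, 0.5]
width: 0.601
[-0.1 -0.   0.   0.  -0.   0. ]
the job is handed in; nothing more can be done
None
```

The swing arm is locked in its middle position: the pin is through the arm and the middle hole, its collar on the arm, and released. I handed in at 21.7 s, with the gripper open and well clear.

- **Arm:** I swung it by its black handle from about 21°. The top camera put it 0.26° from the middle, and it looked unmoved after I let go.
- **Pin:** It went in tilted square to the plate, with side forces of about 6 N or less. The collar met the arm at the expected depth, within about 1 mm, and I pressed to about 21 N before letting go. In the last pictures the pin stands where a fully seated pin should, with the collar on the arm.
- **Bystanders:** The ring gauge, screwdriver and tape are within 3 to 4 pixels of where the networks first saw them or where they show in the first picture. I put that down to detection noise; in the last side picture they look undisturbed.
- **Disagreements:** During insertion the robot's pose reading differed from the cameras by about 1 to 3 mm, so I steered by the pictures and contact forces. The side camera put the collar about 2 to 3 mm down-slope of the fitted model, while the top camera agreed with the model. The side-camera network did not find the pin grip in the last picture, so seating rests on the pictures and the force and depth readings.

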